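# Set the casement stay to half open

## Task

The small white vent window on the bench is held nearly shut: its flat metal stay sits on the brass pin with the hole nearest the glass. Lift the stay off the pin by its black knob, push it so that the vent opens further, and drop the middle one of its three holes over the pin. Leave the stay lying flat and let go of it.

Things in the scene. Friction and masses are not known exactly. Their poses are not given: they have to be found in the camera images.
- stay_knob (a point): Grip point of the upright black round knob (20 mm diameter, 42 mm tall) at the stay's free end: on its axis, 28 mm above its foot, 14 mm below its top. Axes, those of the stay: +x along the bar from knob to pivot, y across the bar, z up along the knob. Pushing the knob along +x opens the vent: the sash follows (about 0.5 N) and the bar swivels a few degrees only.
- middle_hole (a point): Centre of the middle one of the three round holes (24 mm diameter, 44 mm apart in a row along the bar), at mid-thickness; axes as for the knob. It lies 81 mm from the knob's axis towards the pivot. The first hole, over the pin at the start, is 44 mm nearer the pivot, the last one 44 mm nearer the knob.
- stay_pin (a point): Tip of the fixed upright brass pin on a dark steel shoe on the sill board: 10 mm diameter, 16 mm tall, its upper half tapering to a blunt point 3.6 mm wide; the tip is 56 mm above the bench. z up, x square to the frame, away from the robot's side. With a hole dropped home, the bar is level and the hole's centre is 12 mm below this tip.
- vent: White vent window (312 mm wide, 219 mm high) fixed on a wooden sill board, origin under the middle of its frame; pin 105 mm in front of it. Its glazed sash swings away from the robot and carries the stay: a flat bar 262 x 40 x 6 mm, level 41 mm above the bench, 150 g, pivoted 236 mm from the knob. It lifts freely; raising the knob 60 mm raises the first hole 28 mm, the middle one 39 mm.

How it is judged:
On the way:
1. the stay is lifted until its middle hole is above the tip of the pin (z of middle_hole in the frame of stay_pin above 0.004 m), for 0.1 s.
At the end, for the whole second after the job is handed in: the middle hole of the stay is over the pin (its centre within 12 mm of the pin's axis, seen from above) and the stay lies flat on it (the hole's centre at least 7 mm below the pin's tip), with the stay released (horizontal distance between middle_hole and stay_pin below 0.012 m and z of middle_hole in the frame of stay_pin below -0.007 m); the robot touches nothing.
It also fails if it takes over 40 s, if anything falls off the work surface, if the arm or the gripper's body presses on something with over 40 N, if the wrist force passes 120 N, or if a joint passes its speed limit or range.

## Robot

A 7-joint arm with a two-finger parallel gripper is mounted at the origin on a cart in front of the work surface, level with it; the furniture and walls round the work are solid. World frame = base frame: x ahead of the robot, y to its left, z up, the work surface at z = 0. Lengths are in m, angles in rad, forces in N, time in s.
With the tool pointing down it reaches from about 0.4 to 0.85 m from the base axis. Payload 10.4 kg.
Tool frame: the origin (TCP) lies between the finger pads; the fingertips stand 17 mm ahead of it and the grasp point (between the pads) lies 2 mm behind it; x points along the fingers, y is the direction in which the jaws open and shut, and the axes are right-handed (so a half turn about x gives the same grasp; the last joint's range is limited). The gripper opens to 87 mm and grips with 3 to 60 N. Pads are 19 mm wide; open, the fingers measure 117 mm over their backs; the gripper's body (75 mm by 190 mm) begins 51 mm behind the grasp point.
Start: joints at [1.118, 0.332, -0.065, 1.46, 0.022, 1.35, -0.088], TCP at [0.26, -0.568, 0.24] pointing down, gripper open.
Joint ranges: [-2.6, 2.6], [-0.5, 2.12], [-1.47, 1.34], [0.16, 2.42], [-1.27, 4.41], [0.06, 2.06], [-2.6, 2.6]. Speed limits (rad/s): [2.22, 2.22, 2.79, 2.79, 3.14, 3.14, 3.14].

## Interface

Orientations are given as a unit quaternion [x, y, z, w].
In Python, from bench import r, optics, close_job gives the robot as it stands.
- The arm moves only by the shell command python3 -m inch 'ROWS' [OPENING] [FORCE]. ROWS is JSON, a list of rows, each an object with "translation": the shift along the tool's x, y, z in cm, a list of three; "spin": the turn about the tool's x in degrees. In form: [{"translation": [tx, ty, tz], "spin": spin}, ...]. A call has 1 to 20 rows; each row shifts and turns the pose as measured when the row begins, along the tool's axes as they then stand; what a row does not reach is not made up. A row lasts 1/8 s, in which the tool goes at most 62.5 mm and 10.7 degrees, less where a joint would pass 70% of its speed; a pose out of reach is approached as far as the arm can. A call is refused whole if a number of a shift passes 6.25 or a number of a turn 10.7, either way. A call with a gripper value outside its range is refused whole. OPENING is the closure, from 0 (fully open) to 1 (shut), set as the call begins (- or left out, the last holds). The fingers move at their own pace and stop on an object; FORCE is the grip in N (left out, the last holds). Time passes only in rows, so rows that do not move let the fingers close. It gives the time, the measured TCP pose, the force and the opening at its end, in the units of the state.
- r.read_state(): the state, without advancing time (a new reading comes with each control period).
- optics.camera(name): name is "side" or "top" or "wrist"; returns the picture (384x512x3 uint8, red, green, blue); there is no depth.
- optics.camera_model(name): a dict with "camera_matrix" (3x3 intrinsics, pixels), "world_from_camera" (4x4, takes a point from camera to world coordinates); the wrist camera has in their place "tool_from_camera" (4x4, takes a point from camera to tool coordinates, whose origin is the TCP and whose axes are the tool frame's). Camera axes: x right, y down, z forward; pixel columns grow to the right and rows downward; lengths in m; the calibration is good to about 2 mm. A picture is of the moment at which its call begins: read the wrist's pose just before it. camera_model takes no time and is no camera call.
- close_job(): hands the job in, once; it reports no verdict.
The state is a dict: "time": time; "joint_positions": joint angles; "joint_vel": joint speeds; "joint_torque": joint torques, N m; "ee_pos": TCP position; "eef_rot": TCP orientation; "ft_force": force on the tool from outside, world axes, zero at the start; "torque": the same for the moment, N m; "width": finger opening in m.
Only numpy, scipy, OpenCV 4.12 (cv2) and the standard library are available. Lean on these libraries where they do the work, as an engineer would, in place of code of your own. Each camera call takes 0.05 s, during which the arm holds its last target.

## Working session

There is one attempt and no reset: what is moved stays moved. The work goes in short steps, Python scripts to look and compute and a shell command to move; the robot and the scene stay as the last step left them, time stands still between calls to the robot, and variables do not carry over. Pictures are saved under pics/ and viewed, and the job is handed in when it is done.

```bash
mkdir -p pics; ls
python3 - <<'E'
from bench import r,optics
import cv2,json
s=r.read_state(); print({k:s[k] for k in('time','ee_pos','eef_rot','ft_force','width')})
for n in('side','top','wrist'):
    im=optics.camera(n); cv2.imwrite(f'pics/a_{n}.png',im[:,:,::-1]); print(n,optics.camera_model(n))
E
```

```text
pics
{'time': 0.0, 'ee_pos': array([ 0.26026881, -0.56782014,  0.23875086]), 'eef_rot': array([-0.69070064, -0.15128986,  0.69097923, -0.15030536]), 'ft_force': array([-0.55438008,  0.6570001 , -0.33951684]), 'width': 0.08702366068001055}
side {'camera_matrix': array([[444.01851485,   0.        , 254.43234411],
       [  0.        , 444.01851485, 193.35298229],
       [  0.        ,   0.        ,   1.        ]]), 'world_from_camera': array([[-0.99692858,  0.0589141 , -0.05159972,  0.6093766 ],
       [ 0.07664205,  0.5984235 , -0.79750568,  0.64301717],
       [-0.01610584, -0.79901092, -0.60110079,  0.58725845],
       [ 0.        ,  0.        ,  0.        ,  1.        ]])}
top {'camera_matrix': array([[350.56898541,   0.        , 256.39104699],
       [  0.        , 350.56898541, 194.47980136],
       [  0.        ,   0.        ,   1.        ]]), 'world_from_camera': array([[ 0.02813814, -0.98345387,  0.17896013,  0.42064587],
       [-0.99542182, -0.04392751, -0.08488685, -0.00559029],
       [ 0.09134357, -0.17575226, -0.98018748,  0.91497615],
       [ 0.        ,  0.        ,  0.        ,  1.        ]])}
wrist {'camera_matrix': array([[274.45055557,   0.        , 253.97038542],
       [  0.        , 274.45055557, 193.09820624],
       [  0.        ,   0.        ,   1.        ]]), 'tool_from_camera': array([[-8.44566454e-04, -2.96717347e-01,  9.54964975e-01,
        -1.45518068e-01],
       [ 9.99999643e-01, -2.46176948e-04,  8.07905214e-04,
        -1.90281467e-05],
       [-4.62912928e-06,  9.54965316e-01,  2.96717449e-01,
        -8.16493209e-02],
       [ 0.00000000e+00,  0.00000000e+00,  0.00000000e+00,
         1.00000000e+00]])}
```

View pics/a_side.png

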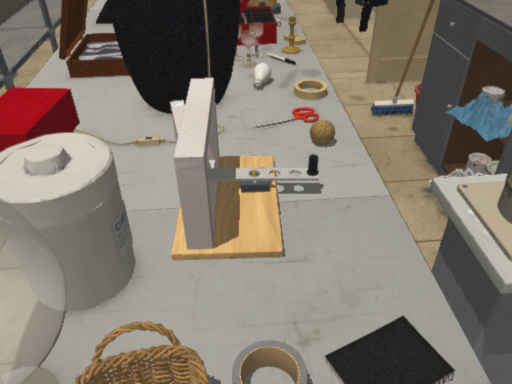

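View pics/a_top.png

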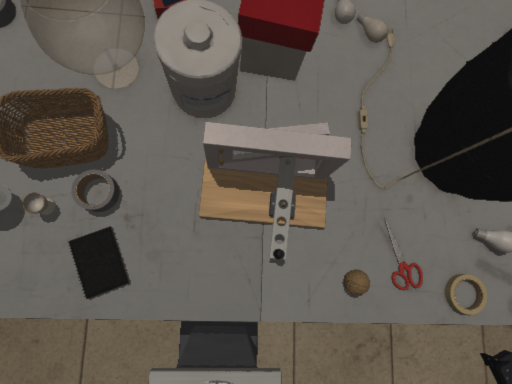

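View pics/a_wrist.png

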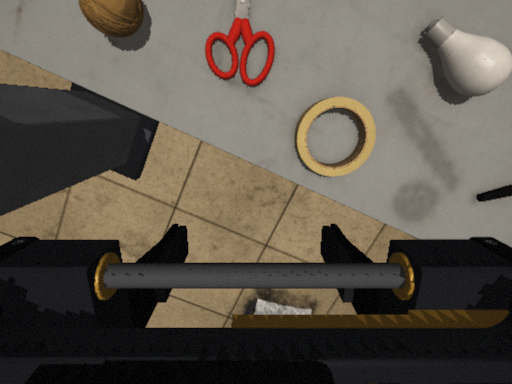

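The side view shows the frame at (200,165), the bar running right to the black knob at (313,165). The top view shows the knob at (279,254) and the holes at about (280,238), (281,221) and (283,204). Next I'll measure these.

```bash
cat > h.py <<'E'
import numpy as np,cv2
from bench import r,optics
from scipy.spatial.transform import Rotation as R
def ray(n,u,v,st=None):
    m=optics.camera_model(n);K=m['camera_matrix']
    if n=='wrist':
        T=np.eye(4);T[:3,:3]=R.from_quat(st['eef_rot']).as_matrix();T[:3,3]=st['ee_pos'];W=T@m['tool_from_camera']
    else: W=m['world_from_camera']
    d=W[:3,:3]@np.linalg.solve(K,[u,v,1.]);return W[:3,3],d/np.linalg.norm(d)
def plane(n,u,v,z,st=None):
    o,d=ray(n,u,v,st);return o+d*(z-o[2])/d[2]
def cross(a,b):
    (o1,d1),(o2,d2)=a,b
    t=np.linalg.lstsq(np.c_[d1,-d2],o2-o1,rcond=None)[0]
    p,q=o1+d1*t[0],o2+d2*t[1];return (p+q)/2,np.linalg.norm(p-q)
E
python3 - <<'E'
from h import *
for n,(x0,y0,x1,y1),k in(('top',(255,150,315,270),5),('side',(225,145,335,205),7)):
    im=cv2.imread(f'pics/a_{n}.png')
    cv2.imwrite(f'pics/b_{n}.png',cv2.resize(im[y0:y1,x0:x1],None,fx=k,fy=k,interpolation=cv2.INTER_CUBIC))
E
```

```text
(no output)
```

View pics/b_top.png

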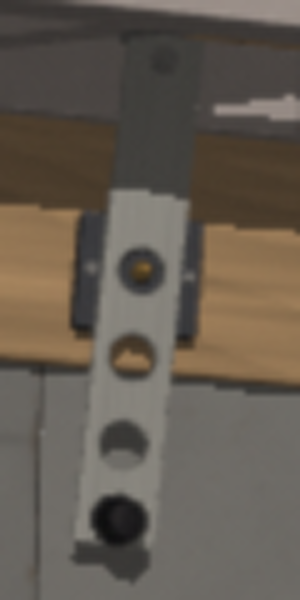

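View pics/b_side.png

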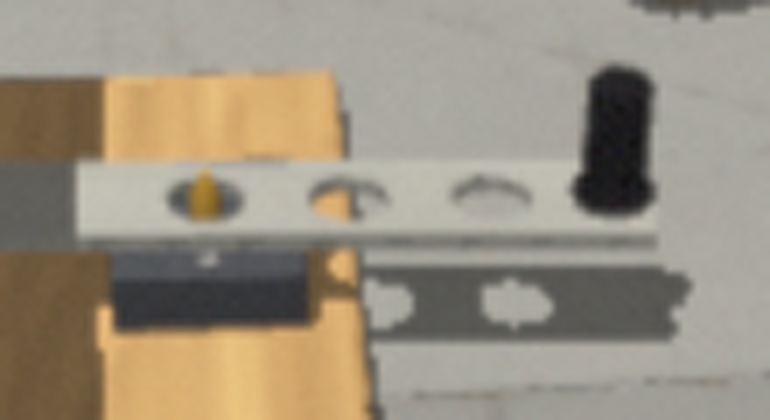

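Run:
```python
from h import *
np.set_printoptions(precision=4,suppress=True)
t=lambda u,v:(255+u/5-.4,150+v/5-.4)
s=lambda u,v:(225+u/7-.43,145+v/7-.43)
for n,a,b,z in(('pin',(141,268),(205,173),.056),('h1',(141,270),(205,200),.047),('mid',(132,356),(349,196),.047),('last',(124,444),(491,195),.047),('knobtop',(119,517),(622,76),.089)):
    print(n,'top',plane('top',*t(*a),z),'side',plane('side',*s(*b),z),'x',*cross(ray('top',*t(*a)),ray('side',*s(*b))))
print('pivot',plane('top',*t(165,58),.047),'foot',plane('side',*s(613,195),.047))
print(R.from_quat(r.read_state()['eef_rot']).as_matrix())
```

```text
pin top [ 0.5582 -0.147   0.056 ] side [ 0.5584 -0.1476  0.056 ] x [ 0.5583 -0.147   0.0564] 0.00027199768471717256
h1 top [ 0.5587 -0.1485  0.047 ] side [ 0.5587 -0.1461  0.047 ] x [ 0.5587 -0.1487  0.0453] 0.0004325141550108626
mid top [ 0.5148 -0.1446  0.047 ] side [ 0.5144 -0.1438  0.047 ] x [ 0.5146 -0.1446  0.0466] 0.0006001667002626502
last top [ 0.4708 -0.1413  0.047 ] side [ 0.4709 -0.14    0.047 ] x [ 0.4708 -0.1414  0.0461] 0.0002458650860078551
knobtop top [ 0.4343 -0.1329  0.089 ] side [ 0.4333 -0.1378  0.089 ] x [ 0.4344 -0.1324  0.0924] 0.0002853690313311675
pivot [ 0.6703 -0.1594  0.047 ] foot [ 0.4337 -0.1363  0.047 ]
[[-0.0005  0.4167 -0.909 ]
 [ 0.001  -0.909  -0.4167]
 [-1.     -0.0011  0.    ]]
```

```bash
python3 -m inch '[{"translation":[0,-3.8,-4.0],"spin":0},{"translation":[0,-3.8,-4.0],"spin":0},{"translation":[0,-3.8,-4.0],"spin":0},{"translation":[0,-3.8,-4.0],"spin":0},{"translation":[0,-3.8,-4.0],"spin":0},{"translation":[0,-3.8,-4.0],"spin":0},{"translation":[0,-3.8,-4.0],"spin":0},{"translation":[0,0,0],"spin":10},{"translation":[0,0,0],"spin":10},{"translation":[0,0,0],"spin":10},{"translation":[0,0,0],"spin":0}]' 0
cat > go.py <<'E'
import sys;from h import *
np.set_printoptions(precision=4,suppress=True)
s=r.read_state();M=R.from_quat(s['eef_rot']).as_matrix()
p=np.array([float(a) for a in sys.argv[1:4]])
print('t',s['time'],'pos',s['ee_pos'],'heading of -z deg',np.degrees(np.arctan2(-M[1,2],-M[0,2])),'tilt',M[:,0])
print('shift cm',M.T@(p-s['ee_pos'])*100,'F',s['ft_force'],'w',s['width'],'j',s['joint_positions'])
E
python3 go.py .434 -.137 .16
```

```text
time: 1.52
ee_pos: [0.407, -0.1963, 0.2367]
eef_rot: [-0.705, 0.037, 0.707, 0.038]
ft_force: [-1.0, 0.0, -1.0]
width: 0.0871
t 1.525 pos [ 0.407  -0.1963  0.2367] heading of -z deg -6.06119990642484 tilt [-0.0032  0.0013 -1.    ]
shift cm [ 7.6682 -6.1789 -2.0797] F [-1.0293  0.0479 -1.0237] w 0.08705702100364521 j [ 0.7505 -0.0275 -0.3913  1.876  -0.011   1.2945 -1.3142]
```

```bash
python3 -m inch '[{"translation":[2,-4,-1.4],"spin":0},{"translation":[2.8,-2.2,-0.7],"spin":0},{"translation":[2.8,0,0],"spin":0},{"translation":[0,0,0],"spin":0}]'
python3 go.py .434 -.137 .073
python3 - <<'E'
from h import *
for n in('wrist','top'): cv2.imwrite(f'pics/c_{n}.png',optics.camera(n)[:,:,::-1])
E
```

```text
time: 2.02
ee_pos: [0.4349, -0.1356, 0.1591]
eef_rot: [-0.706, 0.031, 0.707, 0.032]
ft_force: [-0.4, -0.8, 0.7]
width: 0.0868
t 2.025 pos [ 0.4349 -0.1356  0.1591] heading of -z deg -5.095257345126193 tilt [-0.0023  0.001  -1.    ]
shift cm [8.6091 0.1515 0.0568] F [-0.3726 -0.8208  0.7312] w 0.0867576627154082 j [ 0.6695  0.0545 -0.4755  1.9689  0.027   1.1268 -1.4767]
```

View pics/c_wrist.png

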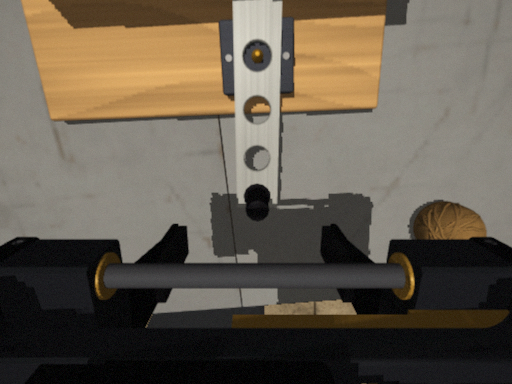

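The wrist view shows the knob at (257,200), close to centred between the fingers, and the pin in the first hole at (257,55). I'll descend and grip.

```bash
python3 -m inch '[{"translation":[3,0.15,0.05],"spin":0},{"translation":[3,0,0],"spin":0},{"translation":[2.6,0,0],"spin":0},{"translation":[0,0,0],"spin":0}]'
python3 go.py .434 -.137 .073
python3 -m inch '[{"translation":[0,0,0],"spin":0},{"translation":[0,0,0],"spin":0},{"translation":[0,0,0],"spin":0},{"translation":[0,0,0],"spin":0},{"translation":[0,0,0],"spin":0},{"translation":[0,0,0],"spin":0}]' 1 15
python3 go.py .434 -.137 .073
```

```text
time: 2.62
ee_pos: [0.4398, -0.141, 0.0795]
eef_rot: [0.71, -0.033, -0.703, -0.03]
ft_force: [0.1, -0.1, 0.0]
width: 0.0867
t 2.625 pos [ 0.4398 -0.141   0.0795] heading of -z deg -5.10415974101206 tilt [ 0.0104 -0.0046 -0.9999]
shift cm [ 0.6376 -0.3466  0.6153] F [ 0.0692 -0.1201  0.0009] w 0.08669569341933406 j [ 0.6547  0.1658 -0.4716  2.0445  0.0961  0.9403 -1.5271]
time: 3.38
ee_pos: [0.4424, -0.1422, 0.0842]
eef_rot: [0.712, -0.034, -0.7, -0.029]
ft_force: [-0.2, -0.5, -0.5]
width: 0.0349
t 3.375 pos [ 0.4424 -0.1422  0.0842] heading of -z deg -5.084758167791715 tilt [ 0.0165 -0.0074 -0.9998]
shift cm [ 1.0975 -0.4512  0.9018] F [-0.2248 -0.4526 -0.5151] w 0.03492249750263094 j [ 0.656   0.1599 -0.4719  2.0391  0.0946  0.9442 -1.5246]
```

```bash
python3 -m inch '[{"translation":[1.0,-0.4,0.8],"spin":0}]' 0.6
python3 go.py .434 -.137 .073
```

```text
time: 3.5
ee_pos: [0.4354, -0.1377, 0.0741]
eef_rot: [0.713, -0.034, -0.7, -0.029]
ft_force: [-0.3, 0.1, 0.2]
width: 0.0345
t 3.5 pos [ 0.4354 -0.1377  0.0741] heading of -z deg -5.105611280277369 tilt [ 0.0179 -0.0077 -0.9998]
shift cm [ 0.1058 -0.0597  0.1476] F [-0.2983  0.1412  0.2106] w 0.034495634533970684 j [ 0.6538  0.1576 -0.4746  2.0672  0.0959  0.9171 -1.5328]
```

```bash
python3 -m inch '[{"translation":[0.2,-0.1,0.2],"spin":0},{"translation":[0.1,-0.05,0.15],"spin":0},{"translation":[0.1,-0.05,0.15],"spin":0}]' 1 15
python3 go.py .434 -.137 .073
```

```text
time: 3.88
ee_pos: [0.4289, -0.1345, 0.0685]
eef_rot: [0.712, -0.034, -0.701, -0.029]
ft_force: [0.3, -0.1, 0.6]
width: 0.0196
t 3.875 pos [ 0.4289 -0.1345  0.0685] heading of -z deg -5.074128180527855 tilt [ 0.0157 -0.0071 -0.9999]
shift cm [-0.4394  0.2084 -0.5327] F [ 0.2521 -0.0808  0.5833] w 0.019553047155271407 j [ 0.6533  0.1531 -0.4767  2.0864  0.0944  0.9043 -1.5352]
```

Gripped: the width is 19.6 mm and the knob is 20 mm. Now I'll lift.

```bash
python3 -m inch '[{"translation":[-1,0,0],"spin":0},{"translation":[-1,0,-0.1],"spin":0},{"translation":[-1,0,-0.2],"spin":0},{"translation":[-1,0,-0.2],"spin":0},{"translation":[-1,0,-0.2],"spin":0}]' 1 20
python3 go.py .434 -.137 .128
python3 - <<'E'
from h import *
for n in('side',): cv2.imwrite(f'pics/d_{n}.png',cv2.resize(optics.camera(n)[100:250,150:350,::-1],None,fx=4,fy=4))
E
```

```text
time: 4.5
ee_pos: [0.4353, -0.1348, 0.1221]
eef_rot: [0.712, -0.034, -0.701, -0.029]
ft_force: [1.1, -0.0, -2.4]
width: 0.0199
t 4.5 pos [ 0.4353 -0.1348  0.1221] heading of -z deg -5.0823545036550355 tilt [ 0.0153 -0.0068 -0.9999]
shift cm [-0.5922  0.2389  0.1021] F [ 1.0686 -0.0393 -2.3669] w 0.0198558195247667 j [ 0.6641  0.0863 -0.4808  2.0236  0.0512  1.0257 -1.5006]
```

View pics/d_side.png

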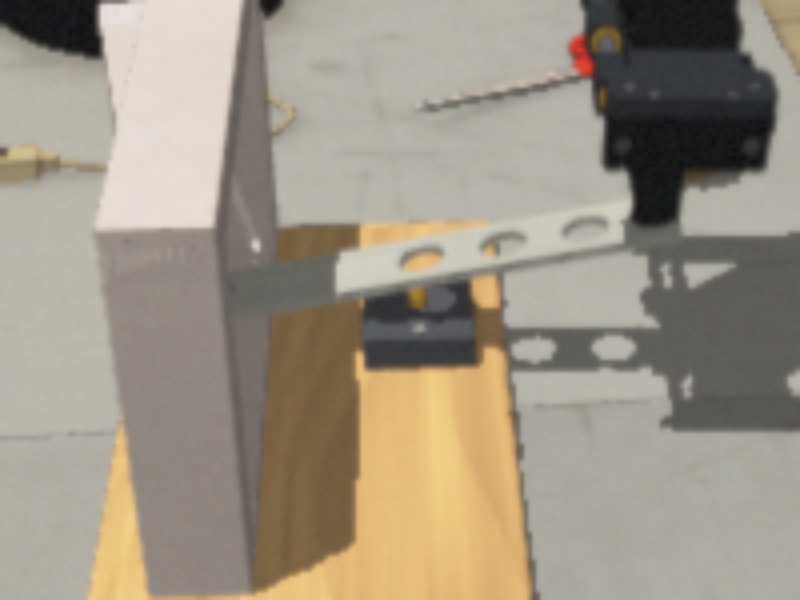

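The side view shows the bar clear above the pin: the pin at (416,297) is below the first hole at (422,255). Now I'll push.

```bash
python3 -m inch '[{"translation":[-0.1,0,-0.6],"spin":0},{"translation":[0,0,-0.9],"spin":0},{"translation":[0,0,-0.9],"spin":0},{"translation":[0,0,-0.9],"spin":0},{"translation":[0,0,-0.6],"spin":0},{"translation":[0,0,-0.1],"spin":0}]'
python3 go.py .485 -.139 .128
python3 - <<'E'
from h import *
for n in('side','top'): im=optics.camera(n);cv2.imwrite(f'pics/e0_{n}.png',im[:,:,::-1]);cv2.imwrite(f'pics/e_{n}.png',cv2.resize(im[100:250,180:380,::-1],None,fx=4,fy=4))
E
```

```text
time: 5.3
ee_pos: [0.4786, -0.1378, 0.124]
eef_rot: [0.712, -0.033, -0.701, -0.029]
ft_force: [-1.0, 0.3, -1.0]
width: 0.0195
t 5.3 pos [ 0.4786 -0.1378  0.124 ] heading of -z deg -4.999656731546351 tilt [ 0.015  -0.006  -0.9999]
shift cm [-0.3877  0.0629 -0.6547] F [-1.0122  0.2555 -1.0053] w 0.01951550010735903 j [ 0.6322  0.1802 -0.4817  1.9216  0.1002  1.0464 -1.5499]
```

View pics/e_side.png

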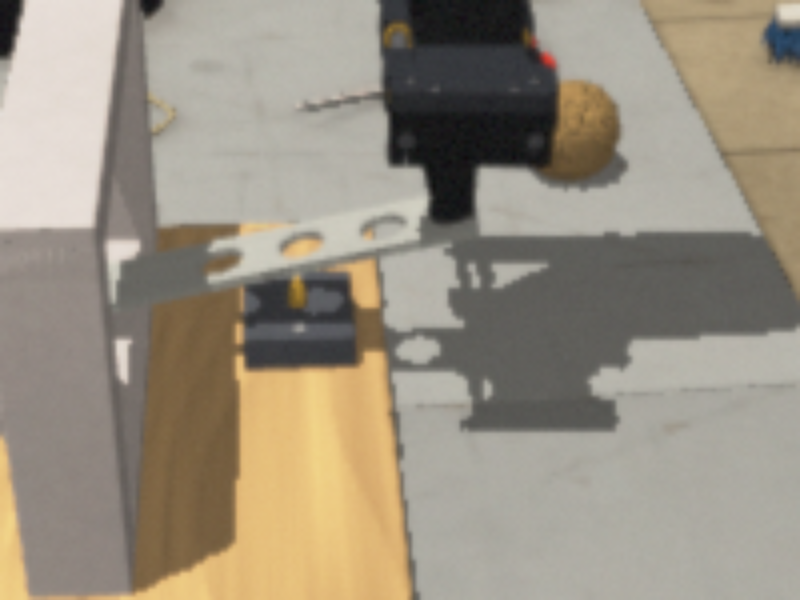

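View pics/e_top.png

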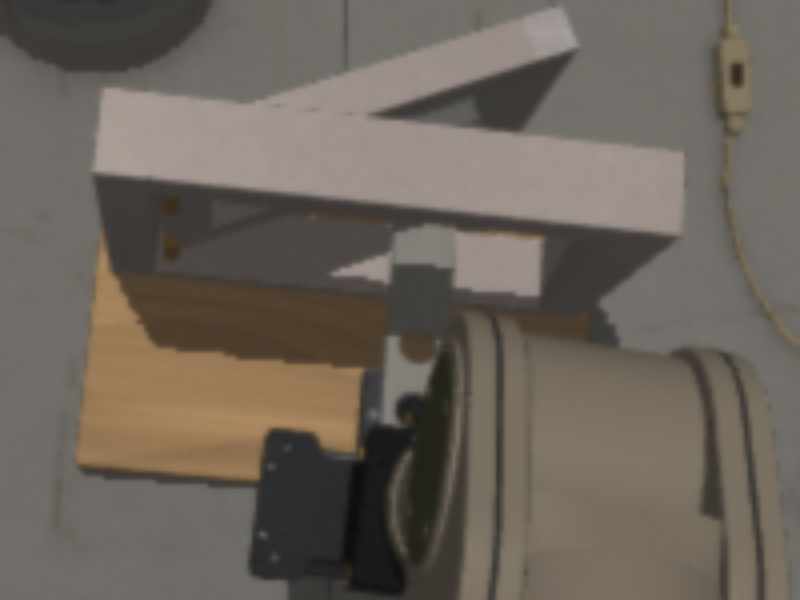

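Run:
```python
from h import *
np.set_printoptions(precision=4,suppress=True)
f=lambda u,v:(180+u/4-.4,100+v/4-.4)
print(cross(ray('top',*f(411,409)),ray('side',*f(302,244))))
for u,v in((411,409),):print(plane('top',*f(u,v),.082))
print(plane('side',*f(302,244),.082),plane('side',*f(225,261),.069),plane('side',*f(384,228),.095))
```

```text
(array([ 0.5566, -0.1414,  0.0821]), np.float64(0.0015285055015500377))
[ 0.5574 -0.1416  0.082 ]
[ 0.5558 -0.1412  0.082 ] [ 0.5965 -0.1489  0.069 ] [ 0.5138 -0.1319  0.095 ]
```

Run:
```python
from h import *
np.set_printoptions(precision=4,suppress=True)
f=lambda u,v:(180+u/4-.4,100+v/4-.4)
print(plane('top',*f(418,345),.069),plane('top',*f(412,409),.082))
s=r.read_state();im=optics.camera('wrist');cv2.imwrite('pics/f_w.png',cv2.resize(im[0:240,170:340,::-1],None,fx=2.5,fy=2.5,interpolation=cv2.INTER_CUBIC))
o,d=ray('wrist',254,100,s);print(s['time'],s['ee_pos'])
W=s;m=optics.camera_model('wrist');T=np.eye(4);T[:3,:3]=R.from_quat(s['eef_rot']).as_matrix();T[:3,3]=s['ee_pos']
for p in((.5583,-.147,.056),(.5583,-.147,.042)):
    c=np.linalg.inv(T@m['tool_from_camera'])@np.r_[p,1];q=m['camera_matrix']@c[:3];print('pin exp crop px',((q[:2]/q[2])-[170,0])*2.5)
```

```text
[ 0.6    -0.1475  0.069 ] [ 0.5574 -0.1422  0.082 ]
5.4 [ 0.4783 -0.1379  0.1241]
pin exp crop px [214.9509 277.6836]
pin exp crop px [214.3814 277.9244]
```

View pics/f_w.png

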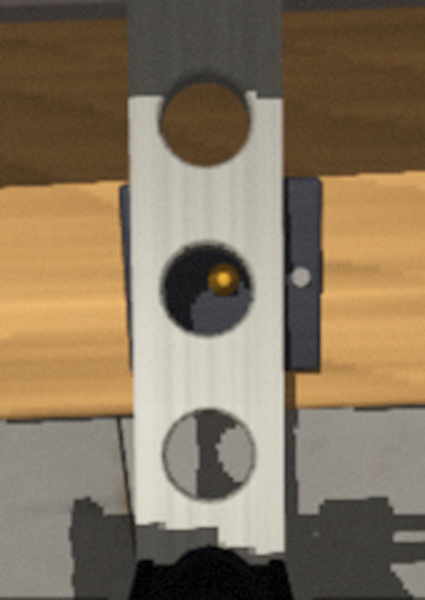

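The wrist view shows the pin at (224,280) inside the middle hole, whose centre is (208,289). That is about 4 mm to the side and 2.4 mm along. I'll correct both, allowing for the arc on the way down, and lower partway.

```bash
python3 -m inch '[{"translation":[0.1,0.35,-0.3],"spin":0},{"translation":[0.2,0.35,-0.3],"spin":0},{"translation":[0.4,0,0.1],"spin":0},{"translation":[0.6,0,0.2],"spin":0},{"translation":[0.2,0,0.05],"spin":0}]'
python3 go.py .472 -.145 .0685
cat > w.py <<'E'
import sys;from h import *
im=optics.camera('wrist');cv2.imwrite(sys.argv[1],cv2.resize(im[0:240,170:340,::-1],None,fx=2.5,fy=2.5,interpolation=cv2.INTER_CUBIC))
E
python3 w.py pics/g.png
```

```text
time: 6.08
ee_pos: [0.4804, -0.1465, 0.1087]
eef_rot: [0.712, -0.034, -0.7, -0.029]
ft_force: [-1.2, 0.5, -0.5]
width: 0.0196
t 6.075 pos [ 0.4804 -0.1465  0.1087] heading of -z deg -5.078088439419125 tilt [ 0.0165 -0.0074 -0.9998]
shift cm [ 4.0049 -0.0996  0.9224] F [-1.2353  0.5095 -0.5395] w 0.01955889661676571 j [ 0.6359  0.2069 -0.4731  1.9277  0.1158  1.0146 -1.5476]
```

View pics/g.png

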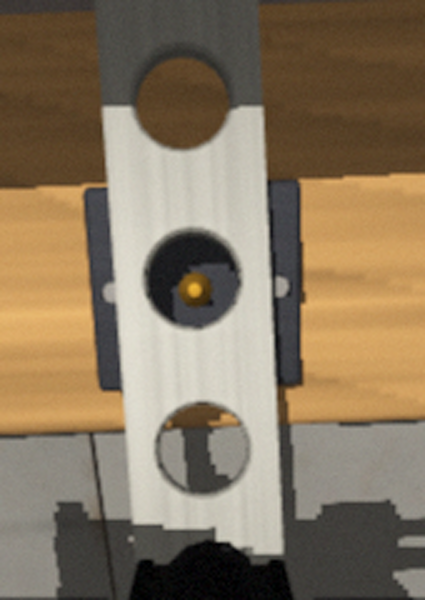

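The pin is at (195,289) and the hole centre at (193,278), so the hole is about 3 mm ahead, which the remaining arc should take up. I'll keep lowering.

```bash
python3 -m inch '[{"translation":[0.6,0,0.15],"spin":0},{"translation":[0.7,0,0.15],"spin":0},{"translation":[0.5,0,0.1],"spin":0}]'
python3 go.py .472 -.145 .0685
python3 w.py pics/h.png
```

```text
time: 6.5
ee_pos: [0.4768, -0.1465, 0.0897]
eef_rot: [0.713, -0.034, -0.7, -0.029]
ft_force: [-0.3, 0.4, -0.1]
width: 0.0195
t 6.5 pos [ 0.4768 -0.1465  0.0897] heading of -z deg -5.09756053339904 tilt [ 0.0173 -0.0079 -0.9998]
shift cm [ 2.1141 -0.1199  0.5255] F [-0.3043  0.4186 -0.082 ] w 0.01946495272906032 j [ 0.6336  0.2245 -0.4703  1.9535  0.1282  0.9726 -1.5568]
```

View pics/h.png

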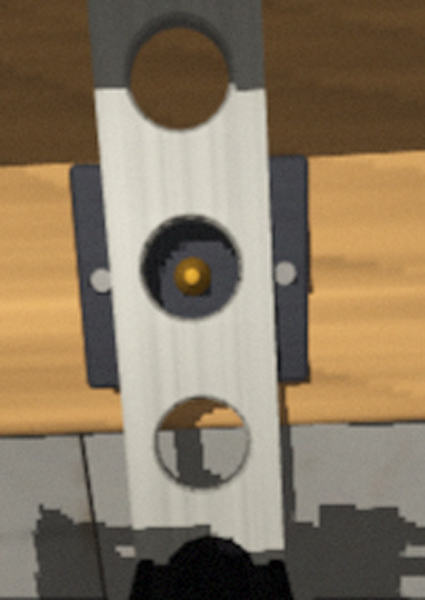

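```bash
python3 -m inch '[{"translation":[0.6,0,0.15],"spin":0},{"translation":[0.6,0,0.15],"spin":0},{"translation":[0.4,0,0.1],"spin":0},{"translation":[0.2,0,0.05],"spin":0}]'
python3 go.py .472 -.145 .0685
python3 w.py pics/i.png
```

```text
time: 7.05
ee_pos: [0.4721, -0.1462, 0.0699]
eef_rot: [0.712, -0.034, -0.7, -0.029]
ft_force: [0.7, -0.8, 1.2]
width: 0.0194
t 7.05 pos [ 0.4721 -0.1462  0.0699] heading of -z deg -5.107111069916146 tilt [ 0.0169 -0.0075 -0.9998]
shift cm [ 0.1378 -0.1151  0.0264] F [ 0.7408 -0.7841  1.1538] w 0.019358314472489636 j [ 0.6309  0.2443 -0.4667  1.9798  0.1418  0.9294 -1.5669]
```

View pics/i.png

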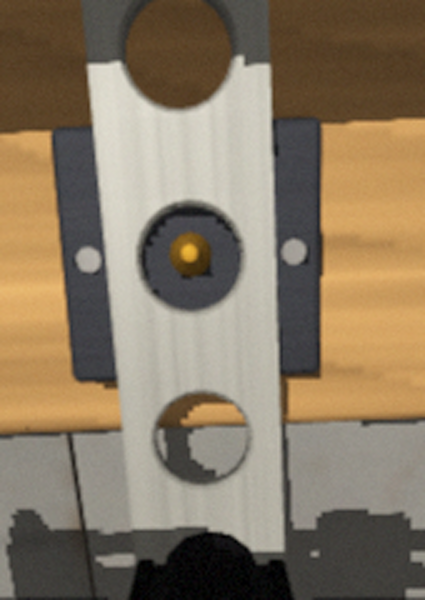

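The pin is centred in the hole at (190,255). A last nudge down, then I'll release.

```bash
python3 -m inch '[{"translation":[0.15,0,0.05],"spin":0},{"translation":[0.1,0,0],"spin":0}]'
python3 go.py .472 -.145 .0685
python3 -m inch '[{"translation":[0.05,0,0],"spin":0},{"translation":[0.05,0,0],"spin":0},{"translation":[0.05,0,0],"spin":0},{"translation":[0.05,0,0],"spin":0},{"translation":[0.05,0,0],"spin":0}]' 0
python3 go.py .472 -.145 .0685
```

```text
time: 7.35
ee_pos: [0.472, -0.1462, 0.0676]
eef_rot: [0.713, -0.034, -0.7, -0.029]
ft_force: [-0.3, -0.2, 1.6]
width: 0.0193
t 7.35 pos [ 0.472  -0.1462  0.0676] heading of -z deg -5.104451176712907 tilt [ 0.0176 -0.0079 -0.9998]
shift cm [-0.0942 -0.12    0.0041] F [-0.2925 -0.2377  1.5723] w 0.01926743691670861 j [ 0.6303  0.247  -0.4661  1.9825  0.144   0.9237 -1.5685]
time: 7.98
ee_pos: [0.4717, -0.1462, 0.0647]
eef_rot: [0.712, -0.034, -0.7, -0.029]
ft_force: [0.2, -0.2, 0.4]
width: 0.0614
t 7.975 pos [ 0.4717 -0.1462  0.0647] heading of -z deg -5.101832835793199 tilt [ 0.0168 -0.0077 -0.9998]
shift cm [-0.3775 -0.1179 -0.0297] F [ 0.2012 -0.1555  0.3827] w 0.06138903336702149 j [ 0.6293  0.2512 -0.4653  1.9847  0.1467  0.9186 -1.5706]
```

Open. I'll retreat straight up.

```bash
python3 -m inch '[{"translation":[-0.5,0,0],"spin":0},{"translation":[-1.5,0,0],"spin":0},{"translation":[-2.5,0,0],"spin":0},{"translation":[-3,0,0.3],"spin":0},{"translation":[-3,0,0.3],"spin":0},{"translation":[-2,0,0],"spin":0},{"translation":[0,0,0],"spin":0}]' 0
python3 go.py .472 -.145 .2
python3 w.py pics/j.png
python3 - <<'E'
from h import *
im=optics.camera('side');cv2.imwrite('pics/j_side.png',cv2.resize(im[100:250,150:350,::-1],None,fx=4,fy=4))
E
```

```text
time: 8.85
ee_pos: [0.464, -0.1442, 0.1994]
eef_rot: [0.714, -0.034, -0.699, -0.028]
ft_force: [-0.3, -0.7, 0.1]
width: 0.0869
t 8.85 pos [ 0.464  -0.1442  0.1994] heading of -z deg -5.034724433282926 tilt [ 0.0209 -0.009  -0.9997]
shift cm [-0.0377  0.0144 -0.8073] F [-0.3339 -0.708   0.1222] w 0.08689028431444124 j [ 0.6701  0.0661 -0.4796  1.8685  0.038   1.1925 -1.4806]
```

View pics/j.png

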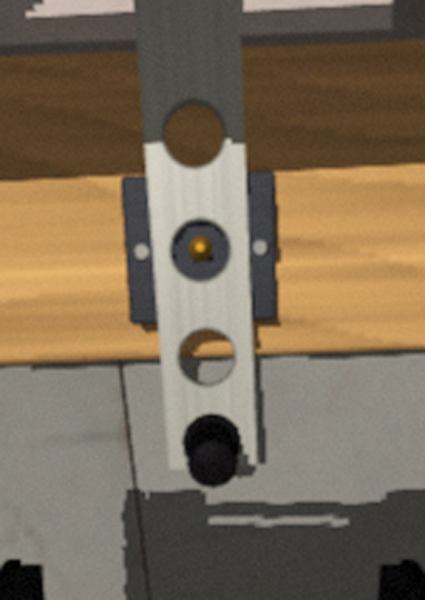

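View pics/j_side.png

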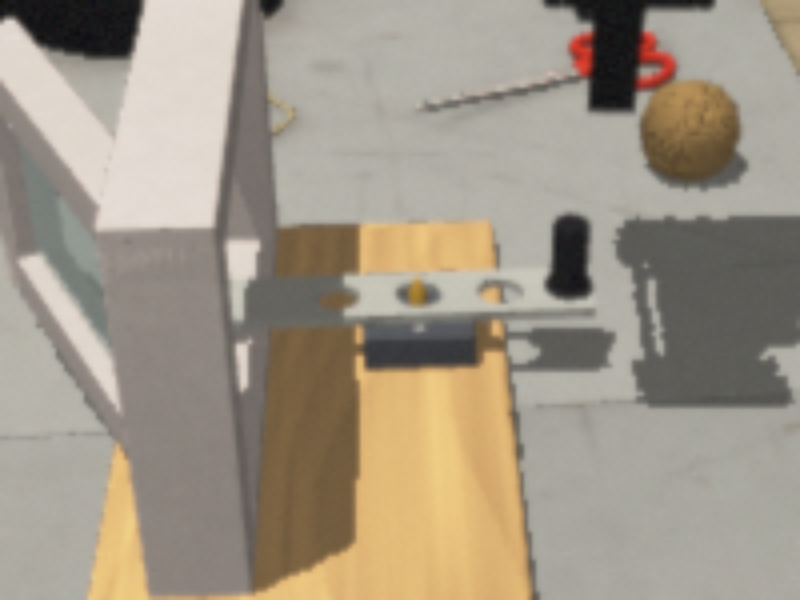

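Both views show the pin centred in the middle hole, the bar flat and the gripper clear. I'm handing in.

```bash
python3 -c "
from bench import close_job
print(close_job())"
```

```text
the job is handed in; nothing more can be done
None
```

The stay now lies flat with its middle hole over the brass pin, the vent is further open, and the job is handed in. It took about 9 s of the 40 s allowed; `close_job()` reports no verdict.

**What I did:** I gripped the knob and lifted it about 53 mm. I pushed it about 44 mm along the bar, corrected the hole sideways by about 4 mm using the wrist camera, then lowered it, let go and moved straight up.

**Checks:**
- **Lift:** the middle hole was measured at about z = 0.082, some 26 mm above the pin's tip; 4 mm was needed.
- **Final position:** the last wrist and side pictures show the pin within about 1 mm of the middle hole's centre. The bar looks level on the shoe. I judged this by eye in the pictures and did not measure the hole's final height.
- **Release:** the gripper was fully open at 87 mm, with its TCP at z = 0.20, clear of the knob. The forces I read between moves stayed below 3 N.

**What disagreed:**
- Before lowering, the two fixed cameras' rays to the middle hole missed each other by 1.5 mm, so I relied on the wrist view.
- The arm drifted a few millimetres in rows with no commanded motion and picked up about 1° of tilt. I corrected the position before gripping but left the tilt.

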